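Tap the specimen-jar stoppers home in order

ROBOT

A 6-joint arm with a two-finger parallel gripper is mounted at the origin on the work surface. World frame = base frame: x ahead of the robot, y to its left, z up, the work surface at z = 0. Lengths are in m, angles in degrees, forces in N, time in s.
With the tool pointing down it reaches from about 0.4 to 0.825 m from the base axis. Payload 7 kg.
Tool frame: the origin (TCP) lies between the finger pads; the fingertips stand 19 mm ahead of it and the grasp point (between the pads) is the TCP; z points along the fingers, y is the line along which they close (so a half turn about z gives the same grasp; the last joint's range is limited). The gripper opens to 88 mm and grips with 3 to 60 N. Pads are 19 mm wide; open, the fingers measure 130 mm over their backs; the gripper's body (78 mm by 193 mm) begins 47 mm behind the grasp point.
Start: joints at [84.231, 20.546, 0.682, 0, -70.136, -16.507], TCP at [0.256, 0.625, 0.246] pointing down, gripper open.
Joint ranges: [-176.03, 176.03], [-82.01, 121.73], [-58.28, 71.71], [-173.87, 95.51], [-174.79, -0.11], [-173.66, 173.66]. Speed limits (degrees/s): [136.94, 136.94, 172.46, 180, 180, 180].

INTERFACE

Orientations are given as [roll, pitch, yaw] about the fixed x, y, z axes, in that order (R = Rz(yaw) Ry(pitch) Rx(roll)).
In Python, from plant import get_obs, snapshot, close_job, spot_in, spot_point gives the robot as it stands.
- The arm moves only by the tool play_rows, never from a script. Its argument "plan" is a list of rows, each a list of 6 numbers: the shift along the tool's x, y, z in cm, then the turn, a rotation vector about the tool's x, y, z in degrees. A call has 1 to 20 rows; each row shifts and turns the commanded pose from where the row before left it, along the tool's axes as they then stand; what a row does not reach is not made up. A row lasts 1/12 s, in which the tool goes at most 41.7 mm and 7.16 degrees, less where a joint would pass 70% of its speed; a pose out of reach is approached as far as the arm can. A call is refused whole if a number of a shift passes 4.17 or a number of a turn 7.16, either way. A call with a gripper value outside its range is refused whole. "grip" is the finger opening in cm, from 0 to 8.76, set as the call begins (left out, the last holds). The fingers move at their own pace and stop on an object; the grip force is fixed at half the most. Time passes only in rows, so rows that do not move let the fingers close. It gives the time, the measured TCP pose, the force, the opening and the grip force at its end, in the units of the state.
- get_obs(): the state, without advancing time (a new reading comes with each control period).
- snapshot(name): name is "scene" or "top" or "wrist"; returns a dict with "frame" (420x560x3 uint8, red, green, blue), "fx", "fy", "cx", "cy" (pixels), "position" and "attitude" of the camera in the world. Camera axes: x right, y down, z forward; pixel columns grow to the right and rows downward; lengths in m; the calibration is good to about 2 mm. A picture is of the moment at which its call begins. There is no depth.
- close_job(): hands the job in; it is judged then, once.
Trained networks look in the newest picture that a camera, given by its name, has taken for a name from the list of things; names that differ only in an ending like _2 or _b are one class to them, and where a whole thing is asked for, a point or a joint stands for the part that bears it (a point fixed in the world has none). Each returns a list of dicts, best first, with "score" (0 to 1); they miss things now and then, are a little off and sometimes report something else, mostly with a low value. They report only what shows in the picture. A call takes as long as a camera call. They do not tell look-alikes from the thing itself.
- spot_in(camera, thing): "position" ([x, y, z] in m, in world coordinates, good to about 4 mm: the middle of the surface that is visible of it).
- spot_point(camera, thing): "position" ([x, y, z] in m, in world coordinates, good to about 4 mm: a listed point, or the origin of a listed thing).
The state is a dict: "clock": time; "joint_pos": joint angles; "qvel": joint speeds; "tau": joint torques, N m; "tool_pos": TCP position; "orientation": TCP orientation; "force": force on the tool from outside, world axes, zero at the start; "moment": the same for the moment, N m; "opening": finger opening in m; "gripper_force": force on a finger pad.
Only numpy, scipy, OpenCV 4.12 (cv2) and the standard library are available. Lean on these libraries where they do the work, as an engineer would, in place of code of your own. Each camera call takes 0.05 s, during which the arm holds its last target. There are 200 camera calls.

TASK

Close three of the specimen jars on the clean bench: using only the fingertips, press the blue stopper down until it is fully home, then the yellow one, then the green one, each lightly. Do not pick up, tip or shift the jars; leave the jar with the red stopper open and disturb nothing else on the bench.

Things in the scene. Friction and masses are not known exactly. Their poses are not given: they have to be found in the camera images.
- blue_jar: Loose specimen jar (about 0.3 kg) with the blue stopper: clear glass cylinder 62 mm across, 58 mm high, paper label band, white neck 46 mm across up to 66 mm. Origin: centre of its underside, on the bench; z up along the jar. Nothing holds it to the bench.
- blue_stopper (a joint): How far the blue stopper has been pressed into its jar, m: 0 = as far out as it goes, 0.010 = fully home (cap sits on the neck, hard stop). It starts at 0 to 0.002, slides straight down with 2 to 2.5 N of friction and stays where it is left.
- blue_top (a point): Centre of the flat, springy rubber top of the blue stopper: a disc 42 mm across on a cap 46 mm across and a white stem. Unloaded it is 92 mm above the bench at joint value 0, 82 mm when fully home; it moves down with the stopper. The rubber gives 1.5 N per mm, up to 7 mm, so the stopper starts to slide when the top is squeezed about 1.5 mm, and a push of 5 to 8 N reaches home safely.
- yellow_jar: Loose specimen jar (about 0.3 kg) with the yellow stopper: clear glass cylinder 62 mm across, 58 mm high, paper label band, white neck 46 mm across up to 66 mm. Origin: centre of its underside, on the bench; z up along the jar. Nothing holds it to the bench.
- yellow_stopper (a joint): How far the yellow stopper has been pressed into its jar, m: 0 = as far out as it goes, 0.010 = fully home (cap sits on the neck, hard stop). It starts at 0 to 0.002, slides straight down with 2 to 2.5 N of friction and stays where it is left.
- yellow_top (a point): Centre of the flat, springy rubber top of the yellow stopper: a disc 42 mm across on a cap 46 mm across and a white stem. Unloaded it is 92 mm above the bench at joint value 0, 82 mm when fully home; it moves down with the stopper. The rubber gives 1.5 N per mm, up to 7 mm, so the stopper starts to slide when the top is squeezed about 1.5 mm, and a push of 5 to 8 N reaches home safely.
- green_jar: Loose specimen jar (about 0.3 kg) with the green stopper: clear glass cylinder 62 mm across, 58 mm high, paper label band, white neck 46 mm across up to 66 mm. Origin: centre of its underside, on the bench; z up along the jar. Nothing holds it to the bench.
- green_stopper (a joint): How far the green stopper has been pressed into its jar, m: 0 = as far out as it goes, 0.010 = fully home (cap sits on the neck, hard stop). It starts at 0 to 0.002, slides straight down with 2 to 2.5 N of friction and stays where it is left.
- green_top (a point): Centre of the flat, springy rubber top of the green stopper: a disc 42 mm across on a cap 46 mm across and a white stem. Unloaded it is 92 mm above the bench at joint value 0, 82 mm when fully home; it moves down with the stopper. The rubber gives 1.5 N per mm, up to 7 mm, so the stopper starts to slide when the top is squeezed about 1.5 mm, and a push of 5 to 8 N reaches home safely.
- red_jar: Loose specimen jar (about 0.3 kg) with the red stopper: clear glass cylinder 62 mm across, 58 mm high, paper label band, white neck 46 mm across up to 66 mm. Origin: centre of its underside, on the bench; z up along the jar. Nothing holds it to the bench.
- red_stopper (a joint): How far the red stopper has been pressed into its jar, m: 0 = as far out as it goes, 0.010 = fully home (cap sits on the neck, hard stop). It starts at 0 to 0.002, slides straight down with 2 to 2.5 N of friction and stays where it is left.
- red_top (a point): Centre of the flat, springy rubber top of the red stopper: a disc 42 mm across on a cap 46 mm across and a white stem. Unloaded it is 92 mm above the bench at joint value 0, 82 mm when fully home; it moves down with the stopper. The rubber gives 1.5 N per mm, up to 7 mm, so the stopper starts to slide when the top is squeezed about 1.5 mm, and a push of 5 to 8 N reaches home safely.
- wash_bottle: White bottle, 64 mm across, 150 mm high, at the left. Origin: centre of underside. Bystander.
- forceps: Steel forceps lying flat, 135 mm long, up to 25 mm wide, 8 mm high. Origin: mid-length on the bench. Bystander.
- petri_dish: Covered petri dish, 92 mm across, 20 mm high. Origin: centre of underside. Bystander.
- vial: Small amber vial with white cap, 28 mm across, 55 mm high. Origin: centre of underside. Bystander.
- slide_box: Blue slide box with white lid, 87 x 102 x 36 mm high. Origin: centre of underside. Bystander.
- beaker: Empty clear glass beaker, 66 mm across the rim, 85 mm high. Origin: centre of underside. Bystander.
There are look-alikes about, which are no part of the job. Leave any purple look-alike of the red_jar alone.

How it is judged:
By the outcome, as a careful person would: the job done as asked, in the order asked, and still so for the second after the job is handed in, with the robot touching nothing.
It also fails if it takes over 51 s, if anything falls off the work surface, if the arm or the gripper's body presses on something with over 40 N, if the wrist force passes 120 N, or if a joint passes its speed limit or range.

## Working session

There is one attempt and no reset: what is moved stays moved. The work goes in short steps, Python scripts to look and compute and a tool call to move; the robot and the scene stay as the last step left them, time stands still between calls to the robot, and variables do not carry over. Pictures are saved under pics/ and viewed, at most 10 in all, crops included, and the job is handed in when it is done.

Besides the shell and the picture viewer there is one more tool, called after ">>>" by a JSON object that holds its "name" and its "arguments". play_rows: Moves the arm, as the interface text tells. Its arguments: {"type":"object","properties":{"plan":{"type":"array","items":{"type":"array","items":{"type":"number"}}},"grip":{"type":"number"}},"required":["plan"]}

```bash
mkdir -p pics
python3 - <<'E'
from plant import *
import cv2
for n in("scene","top"):
    s=snapshot(n); cv2.imwrite(f"pics/{n}.png",s["frame"][:,:,::-1]); print(n,s["fx"],s["position"],s["attitude"])
    for c in("blue","yellow","green","red"):
        for d in spot_point(n,c+"_top")[:3]: print(c,d)
print(get_obs())
E
```

```text
scene 534.4232222121472 [ 1.03927055 -0.36904781  1.0241057 ] [-147.5994749     0.50487239   49.99720588]
blue {'position': [0.509, 0.2531, 0.0913], 'score': 0.82}
yellow {'position': [0.5809, -0.1299, 0.0914], 'score': 0.66}
green {'position': [0.6166, 0.1266, 0.0893], 'score': 0.56}
green {'position': [0.6087, -0.2546, 0.001], 'score': 0.48}
red {'position': [0.4993, -0.2799, 0.0924], 'score': 0.84}
red {'position': [0.612, -0.2539, 0.0885], 'score': 0.69}
top 385.1036824908995 [0.44864853 0.02313295 0.93581285] [-172.66755421   -1.42340879  -89.09850237]
blue {'position': [0.5111, 0.2523, 0.0926], 'score': 0.69}
blue {'position': [0.7131, -0.1875, 0.0003], 'score': 0.27}
yellow {'position': [0.5786, -0.1265, 0.0882], 'score': 0.81}
green {'position': [0.6158, 0.1304, 0.0916], 'score': 0.77}
green {'position': [0.5814, -0.128, -0.003], 'score': 0.18}
red {'position': [0.6164, -0.2626, 0.0921], 'score': 0.74}
red {'position': [0.4973, -0.274, 0.0927], 'score': 0.55}
red {'position': [0.5838, -0.129, 0.0005], 'score': 0.35}
{'clock': 0.5, 'joint_pos': array([ 8.42320479e+01,  2.05486638e+01,  6.80913381e-01,  5.00846360e-04,
       -7.01340677e+01, -1.65048592e+01]), 'qvel': array([-0.0130814 , -0.04133239,  0.05701253, -0.01080633, -0.0732905 ,
        0.09561844]), 'tau': array([ 5.54232338e-04, -5.81801891e+01,  2.93066740e+01,  6.99719355e+00,
        1.19236956e-02, -3.90142600e-05]), 'tool_pos': array([0.2558712 , 0.62460612, 0.24552885]), 'orientation': array([ 1.79998391e+02, -9.68153507e-04, -2.22726410e+01]), 'force': array([ 0.2716621 ,  0.41245989, -0.02738868]), 'moment': array([-0.02660832, -0.0073991 , -0.04639108]), 'gripper_force': 0.0, 'opening': 0.087863135422245}
```

View pics/scene.png

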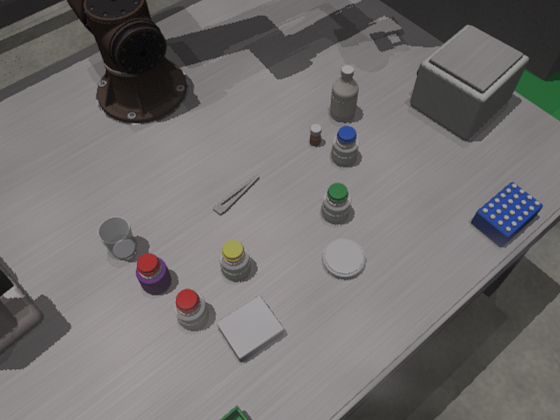

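View pics/top.png

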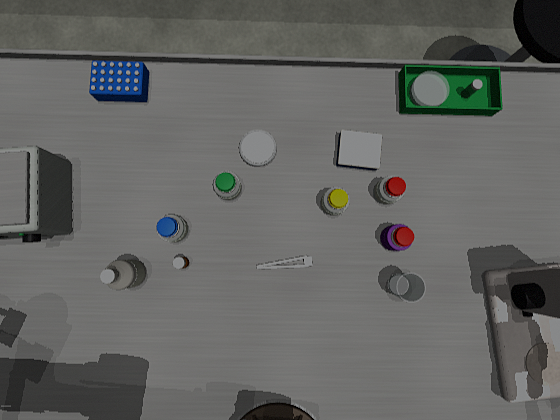

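The scene view shows the stoppers: blue (346,133), green (337,192), yellow (233,250) and the real red one on a clear jar (187,299). The red cap at (150,264) sits on a purple jar, so it is the look-alike. In the top view blue is at (166,227), green (226,182), yellow (338,198), red (396,186) and the look-alike (403,237). Blue, yellow and green have only one candidate each. The blue rack (508,212) and the green tray are not jars.

```bash
cat > h.py <<'E'
from plant import *
import numpy as np, cv2
from scipy.spatial.transform import Rotation as R
rot=lambda a:R.from_euler("xyz",a,degrees=True)
def ray(s,u,v,z):
    d=rot(s["attitude"]).apply([(u-s["cx"])/s["fx"],(v-s["cy"])/s["fy"],1]); p=np.array(s["position"])
    return p+d*(z-p[2])/d[2]
HUE={"blue":(105,130),"yellow":(24,35),"green":(50,80)}
def blob(s,c,uv,r=22):
    h=cv2.cvtColor(s["frame"],cv2.COLOR_RGB2HSV); m=cv2.inRange(h,(HUE[c][0],110,50),(HUE[c][1],255,255))
    k=np.zeros_like(m); cv2.circle(k,uv,r,255,-1); v,u=np.nonzero(m&k); return u.mean(),v.mean(),len(u)
def goto(p,yaw):
    o=get_obs(); T=rot(o["orientation"]); d=T.inv().apply(np.array(p)-o["tool_pos"])*100
    w=(T.inv()*rot([180,0,yaw])).as_rotvec(degrees=True); return d.round(2),w.round(1)
E
python3 - <<'E'
from h import *
P={"scene":dict(blue=(346,133),green=(337,192),yellow=(233,250)),"top":dict(blue=(166,227),green=(226,182),yellow=(338,198))}
for n in P:
    s=snapshot(n)
    for c,uv in P[n].items():
        u,v,k=blob(s,c,uv,16); print(n,c,u,v,k,ray(s,u,v,.089).round(4))
    for t in("wash_bottle","vial","beaker","red_jar","slide_box"): print(t,[(d["position"],d["score"]) for d in spot_point(n,t)[:2]])
s=snapshot("top"); cv2.imwrite("pics/crop.png",cv2.resize(s["frame"][150:260,90:420,::-1],None,fx=2.4,fy=2.4))
for u,v in((72,147),(72,240)): print(ray(s,u,v,0),ray(s,u,v,.2))
E
```

```text
scene blue 346.27755102040817 134.10204081632654 245 [0.5135 0.2489 0.089 ]
scene green 337.4260089686099 190.9372197309417 223 [0.6153 0.1261 0.089 ]
scene yellow 231.9742765273312 250.18006430868166 311 [ 0.5842 -0.1305  0.089 ]
wash_bottle [([0.6142, 0.1303, -0.0027], 0.66)]
vial [([0.4313, 0.2308, 0.0013], 0.46)]
beaker [([0.3886, -0.2869, 0.0017], 0.59)]
red_jar [([0.5012, -0.2752, 0.0004], 0.84), ([0.6095, -0.2542, 0.0017], 0.66)]
slide_box [([0.7102, -0.1894, -0.0019], 0.97)]
top blue 166.5648148148148 226.43827160493828 324 [0.5107 0.2503 0.089 ]
top green 224.8639455782313 181.52721088435374 294 [0.6131 0.1265 0.089 ]
top yellow 337.9767441860465 198.17275747508305 301 [ 0.5805 -0.1264  0.089 ]
wash_bottle [([0.4049, 0.3466, 0.002], 0.92)]
vial [([0.4352, 0.2309, -0.0041], 0.47)]
beaker [([0.3826, -0.2845, 0.0008], 0.88), ([0.5096, 0.2475, 0.0886], 0.54)]
red_jar [([0.4964, -0.2727, 0.0028], 0.95), ([0.6076, -0.2645, 0.0017], 0.67)]
slide_box [([0.7086, -0.19, -0.0009], 0.83)]
[0.70924787 0.51615063 0.        ] [0.65355311 0.4107839  0.2       ]
[0.48072363 0.49701939 0.        ] [0.4738686  0.39574136 0.2       ]
```

View pics/crop.png

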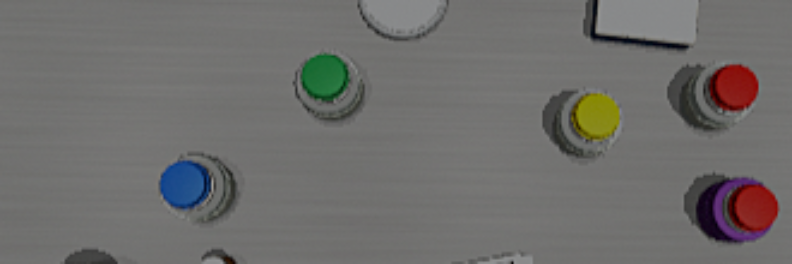

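The crop confirms clear jars under blue (185,184), yellow (597,116) and green (325,76), and a purple jar under the red cap at (753,207). At blue, the gripper body needs its narrow side towards the wash bottle, so I'll use yaw −45. First I close the fingers, turn and rise.

>>> {"name": "play_rows", "arguments": {"grip": 0, "plan": [[0,0,-1.2,0,0,5.7],[0,0,-1.2,0,0,5.7],[0,0,-1.2,0,0,5.7],[0,0,-1.2,0,0,5.6],[0,0,0,0,0,0],[0,0,0,0,0,0]]}}

```text
clock: 1.65
tool_pos: [0.2559, 0.6248, 0.2939]
orientation: [-179.9, 0.1, -44.8]
force: [0.4, -0.3, -1.2]
opening: 0.0528
gripper_force: 0.0
```

Run:
```python
from h import *
print(get_obs()["tool_pos"],get_obs()["opening"])
a,w=goto([.32,.40,.29],-45); b,_=goto([.511,.2505,.20],-45); print(a,w,b-a)
```

```text
[0.2558848  0.624809   0.29394118] 0.052761907564594146
[20.39 11.43  0.36] [-0.1  0.1  0.2] [24.1  -2.84  8.98]
```

>>> {"name": "play_rows", "arguments": {"plan": [[2.04,1.14,0,0,0,0],[2.04,1.14,0,0,0,0],[2.04,1.14,0,0,0,0],[2.04,1.14,0,0,0,0],[2.04,1.14,0,0,0,0],[2.04,1.14,0,0,0,0],[2.04,1.14,0,0,0,0],[2.04,1.14,0,0,0,0],[2.04,1.14,0,0,0,0],[2.04,1.14,0,0,0,0]]}}

```text
clock: 2.48
tool_pos: [0.3195, 0.3982, 0.2925]
orientation: [179.9, -0.0, -44.8]
force: [0.4, -0.6, 0.6]
opening: 0.0004
gripper_force: 0.0
```

>>> {"name": "play_rows", "arguments": {"plan": [[2.4,-0.28,0.5,0,0,0],[2.4,-0.28,0.5,0,0,0],[2.4,-0.28,0.5,0,0,0],[2.4,-0.28,0.5,0,0,0],[2.4,-0.28,0.5,0,0,0],[2.4,-0.28,0.5,0,0,0],[2.4,-0.28,1.2,0,0,0],[2.4,-0.28,1.2,0,0,0],[2.4,-0.28,1.2,0,0,0],[2.4,-0.28,1.2,0,0,0],[0,0,1.2,0,0,0],[0,0,0,0,0,0],[0,0,0,0,0,0],[0,0,0,0,0,0]]}}

```text
clock: 3.65
tool_pos: [0.509, 0.2502, 0.2038]
orientation: [-180.0, -0.0, -44.9]
force: [0.4, -0.5, 0.7]
opening: 0.0006
gripper_force: 0.0
```

Run:
```python
from h import *
s=snapshot("wrist"); cv2.imwrite("pics/w1.png",s["frame"][:,:,::-1])
o=get_obs(); print(o["tool_pos"],o["orientation"],o["opening"],o["force"])
p=rot(s["attitude"]).inv().apply(np.array([.511,.2505,.089])-s["position"]); print("expect",p[0]/p[2]*s["fx"]+s["cx"],p[1]/p[2]*s["fy"]+s["cy"],s["position"])
print([(d["position"],d["score"]) for d in spot_point("wrist","blue_top")])
print(goto([.511,.2505,.13],-45))
```

```text
[0.50906001 0.25051101 0.20422166] [-1.79949424e+02 -8.01265880e-03 -4.48657933e+01] 0.00031709497431700964 [-0.63442574 -0.47873908  0.27697454]
expect 277.1315706214486 213.80548364415387 [0.56430257 0.19355816 0.34225931]
[([0.5095, 0.2533, 0.0905], 0.85)]
(array([ 0.15, -0.12,  7.44]), array([-0.1, -0. ,  0.1]))
```

View pics/w1.png

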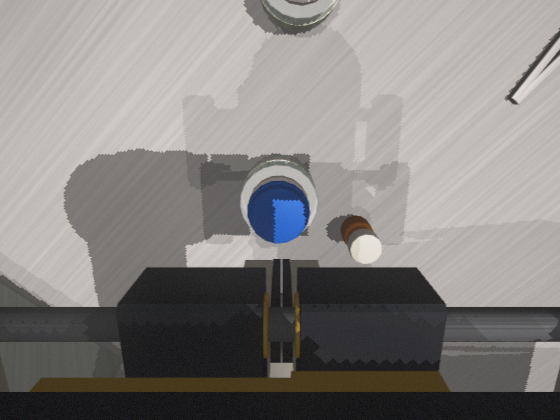

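The wrist view shows the blue cap at (278,211), where I expected (277,214), so the position is good. Now I descend to just above it.

>>> {"name": "play_rows", "arguments": {"plan": [[0.15,-0.1,1.5,0,0,0],[0,0,1.5,0,0,0],[0,0,1.5,0,0,0],[0,0,1.5,0,0,0],[0,0,1.5,0,0,0],[0,0,1.1,0,0,0],[0,0,0,0,0,0],[0,0,0,0,0,0],[0,0,0,0,0,0]]}}

```text
clock: 4.5
tool_pos: [0.5114, 0.2502, 0.1186]
orientation: [-179.9, -0.0, -44.9]
force: [0.2, 0.1, 0.2]
opening: 0.0005
gripper_force: 0.0
```

>>> {"name": "play_rows", "arguments": {"plan": [[0,0,0.2,0,0,0],[0,0,0.2,0,0,0],[0,0,0.2,0,0,0],[0,0,0.2,0,0,0],[0,0,0.2,0,0,0],[0,0,0.2,0,0,0],[0,0,0.2,0,0,0],[0,0,0.2,0,0,0],[0,0,0.1,0,0,0],[0,0,0,0,0,0],[0,0,0,0,0,0],[0,0,0,0,0,0]]}}

```text
clock: 5.5
tool_pos: [0.5111, 0.2497, 0.1006]
orientation: [-180.0, -0.0, -45.0]
force: [1.0, 1.1, 1.7]
opening: 0.0005
gripper_force: 0.8
```

>>> {"name": "play_rows", "arguments": {"plan": [[0,0,0.1,0,0,0],[0,0,0.1,0,0,0],[0,0,0.1,0,0,0],[0,0,0,0,0,0],[0,0,0,0,0,0],[0,0,0,0,0,0]]}}

```text
clock: 6.0
tool_pos: [0.5111, 0.2497, 0.0979]
orientation: [-180.0, -0.0, -45.0]
force: [0.3, -0.3, 5.5]
opening: 0.0007
gripper_force: 2.5
```

>>> {"name": "play_rows", "arguments": {"plan": [[0,0,0.1,0,0,0],[0,0,0,0,0,0],[0,0,0,0,0,0],[0,0,0,0,0,0]]}}

```text
clock: 6.33
tool_pos: [0.5111, 0.2497, 0.097]
orientation: [-180.0, -0.0, -45.0]
force: [-0.7, 0.8, 6.1]
opening: 0.0
gripper_force: 3.2
```

>>> {"name": "play_rows", "arguments": {"plan": [[0,0,-0.2,0,0,0],[0,0,-0.2,0,0,0],[0,0,-0.4,0,0,0],[0,0,-1,0,0,0],[0,0,-2,0,0,0],[0,0,-2,0,0,0],[0,0,-2,0,0,0],[0,0,-2,0,0,0],[0,0,0,0,0,0],[0,0,0,0,0,0],[0,0,0,0,0,0]]}}

```text
clock: 7.25
tool_pos: [0.5105, 0.2492, 0.1945]
orientation: [180.0, 0.0, -45.0]
force: [0.0, 0.2, -0.1]
opening: 0.0005
gripper_force: 0.0
```

Run:
```python
from h import *
s=snapshot("scene"); u,v,k=blob(s,"blue",(346,138),18); print(u,v,k,ray(s,u,v,.089),ray(s,u,v,.080))
s=snapshot("wrist"); u,v,k=blob(s,"blue",(278,211),60); print(u,v,k); cv2.imwrite("pics/w2.png",s["frame"][:,:,::-1])
print(goto([.5815,-.128,.195],-45),get_obs()["tool_pos"])
```

```text
345.9773755656109 136.70135746606334 221 [0.51864787 0.24309821 0.089     ] [0.51363709 0.24898986 0.08      ]
278.1468106648667 213.5541680728991 2963
(array([31.69, 21.64, -0.1 ]), array([0.1, 0. , 0. ])) [0.51036372 0.24911304 0.19371095]
```

View pics/w2.png

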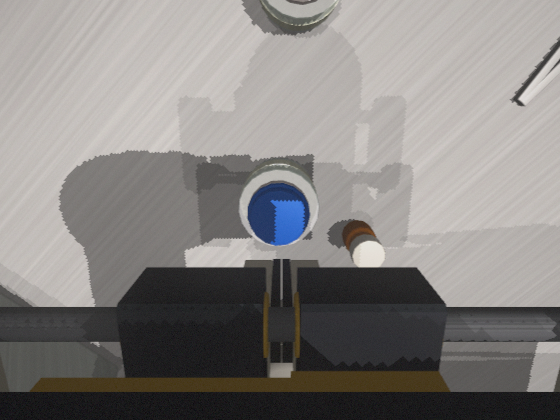

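The blue cap now sits at (278,213), down on the neck. The scene view fits a drop of about 9 mm with no sideways shift. Next is yellow.

>>> {"name": "play_rows", "arguments": {"plan": [[2.26,1.55,0,0,0,0],[2.26,1.55,0,0,0,0],[2.26,1.55,0,0,0,0],[2.26,1.55,0,0,0,0],[2.26,1.55,0,0,0,0],[2.26,1.55,0,0,0,0],[2.26,1.55,0,0,0,0],[2.26,1.55,0,0,0,0],[2.26,1.55,0,0,0,0],[2.26,1.55,0,0,0,0],[2.26,1.55,0,0,0,0],[2.26,1.55,0,0,0,0],[2.26,1.55,0,0,0,0],[2.26,1.55,0,0,0,0],[0,0,0,0,0,0],[0,0,0,0,0,0],[0,0,0,0,0,0]]}}

```text
clock: 8.77
tool_pos: [0.5809, -0.1277, 0.1937]
orientation: [179.9, 0.1, -45.0]
force: [-0.3, 0.6, 0.3]
opening: 0.0006
gripper_force: 0.0
```

Run:
```python
from h import *
s=snapshot("wrist"); print([(d["position"],d["score"]) for d in spot_point("wrist","yellow_top")])
p=rot(s["attitude"]).inv().apply(np.array([.5815,-.128,.091])-s["position"]); e=(p[:2]/p[2]*s["fx"]+[s["cx"],s["cy"]]); print(e)
u,v,k=blob(s,"yellow",tuple(int(i) for i in e),60); print(u,v,k,ray(s,u,v,.091)); 
print(goto([.5815,-.128,.119],-45),get_obs()["tool_pos"])
```

```text
[([0.5814, -0.1267, 0.0869], 0.93), ([0.7119, -0.1913, -0.0007], 0.35)]
[278.9040283  219.69326307]
281.74473586996675 214.71961581086074 2707 [ 0.582621   -0.13181002  0.091     ]
(array([0.11, 0.05, 7.52]), array([0. , 0. , 0.1])) [ 0.58111327 -0.1269108   0.19415147]
```

>>> {"name": "play_rows", "arguments": {"plan": [[0.2,0.1,1.5,0,0,0],[0,0,1.5,0,0,0],[0,0,1.5,0,0,0],[0,0,1.5,0,0,0],[0,0,1.5,0,0,0],[0,0,0,0,0,0],[0,0,0,0,0,0],[0,0,0,0,0,0]]}}

```text
clock: 9.53
tool_pos: [0.5827, -0.1292, 0.1205]
orientation: [-180.0, -0.0, -44.9]
force: [-1.2, 0.4, -0.0]
opening: 0.0006
gripper_force: 0.0
```

>>> {"name": "play_rows", "arguments": {"plan": [[0,0,0.2,0,0,0],[0,0,0.2,0,0,0],[0,0,0.2,0,0,0],[0,0,0.2,0,0,0],[0,0,0.2,0,0,0],[0,0,0.2,0,0,0],[0,0,0.2,0,0,0],[0,0,0.2,0,0,0],[0,0,0.1,0,0,0],[0,0,0,0,0,0],[0,0,0,0,0,0],[0,0,0,0,0,0]]}}

```text
clock: 10.53
tool_pos: [0.5822, -0.1297, 0.1026]
orientation: [-180.0, -0.0, -45.0]
force: [-0.1, -0.4, 1.4]
opening: 0.0002
gripper_force: 0.8
```

>>> {"name": "play_rows", "arguments": {"plan": [[0,0,0.1,0,0,0],[0,0,0.1,0,0,0],[0,0,0.1,0,0,0],[0,0,0,0,0,0],[0,0,0,0,0,0],[0,0,0,0,0,0]]}}

```text
clock: 11.03
tool_pos: [0.5822, -0.1297, 0.0996]
orientation: [-180.0, -0.0, -45.0]
force: [-1.0, -0.2, 3.3]
opening: 0.0006
gripper_force: 1.3
```

Another 2.5 mm, to about z 0.097.

>>> {"name": "play_rows", "arguments": {"plan": [[0,0,0.1,0,0,0],[0,0,0.1,0,0,0],[0,0,0.05,0,0,0],[0,0,0,0,0,0],[0,0,0,0,0,0],[0,0,0,0,0,0]]}}

```text
clock: 11.53
tool_pos: [0.5822, -0.1297, 0.0973]
orientation: [-180.0, -0.0, -45.0]
force: [-0.5, 0.1, 5.6]
opening: 0.0004
gripper_force: 2.9
```

>>> {"name": "play_rows", "arguments": {"plan": [[0,0,-0.2,0,0,0],[0,0,-0.2,0,0,0],[0,0,-0.4,0,0,0],[0,0,-1,0,0,0],[0,0,-2,0,0,0],[0,0,-2,0,0,0],[0,0,-2,0,0,0],[0,0,-2,0,0,0],[0,0,0,0,0,0],[0,0,0,0,0,0],[0,0,0,0,0,0]]}}

```text
clock: 12.45
tool_pos: [0.5817, -0.1296, 0.195]
orientation: [-180.0, 0.0, -45.0]
force: [-0.7, 0.2, 0.3]
opening: 0.0004
gripper_force: 0.0
```

Run:
```python
from h import *
s=snapshot("scene"); u,v,k=blob(s,"yellow",(233,253),18); print(u,v,k,ray(s,u,v,.089),ray(s,u,v,.080))
print(goto([.614,.1265,.195],-45),get_obs()["tool_pos"])
```

```text
nan nan 0 [nan nan nan] [nan nan nan]
(array([-15.81, -20.41,  -0.05]), array([0. , 0.1, 0. ])) [ 0.58150318 -0.12958483  0.19450647]h.py:11: RuntimeWarning: Mean of empty slice.
  k=np.zeros_like(m); cv2.circle(k,uv,r,255,-1); v,u=np.nonzero(m&k); return u.mean(),v.mean(),len(u)
  ret = ret.dtype.type(ret / rcount)
```

The arm hides yellow in the scene view, but 5.6 N with the tip at 78.3 mm matches a home stopper. I'll go above green and check yellow from there before pressing.

>>> {"name": "play_rows", "arguments": {"plan": [[-1.58,-2.04,0,0,0,0],[-1.58,-2.04,0,0,0,0],[-1.58,-2.04,0,0,0,0],[-1.58,-2.04,0,0,0,0],[-1.58,-2.04,0,0,0,0],[-1.58,-2.04,0,0,0,0],[-1.58,-2.04,0,0,0,0],[-1.58,-2.04,0,0,0,0],[-1.58,-2.04,0,0,0,0],[-1.58,-2.04,0,0,0,0],[0,0,0,0,0,0],[0,0,0,0,0,0],[0,0,0,0,0,0]]}}

```text
clock: 13.58
tool_pos: [0.614, 0.1261, 0.194]
orientation: [179.9, 0.0, -45.0]
force: [0.4, -0.1, 0.0]
opening: 0.0005
gripper_force: 0.0
```

Run:
```python
from h import *
s=snapshot("scene"); u,v,k=blob(s,"yellow",(233,253),18); print(u,v,k,ray(s,u,v,.089),ray(s,u,v,.080))
s=snapshot("wrist"); print([(d["position"],d["score"]) for d in spot_point("wrist","green_top")])
u,v,k=blob(s,"green",(279,217),60); print(u,v,k,ray(s,u,v,.091)); 
print(goto([.614,.1265,.119],-45),get_obs()["tool_pos"])
```

```text
232.2682119205298 252.01655629139074 302 [ 0.58784113 -0.13251173  0.089     ] [ 0.58349631 -0.13023517  0.08      ]
[([0.6127, 0.1267, 0.0939], 0.75)]
279.57105943152453 216.2264211886305 3096 [0.61597982 0.12334592 0.091     ]
(array([-0.1 , -0.07,  7.58]), array([ 0.,  0., -0.])) [0.61428424 0.1253486  0.19480119]
```

>>> {"name": "play_rows", "arguments": {"plan": [[0,0,1.5,0,0,0],[0,0,1.5,0,0,0],[0,0,1.5,0,0,0],[0,0,1.5,0,0,0],[0,0,1.5,0,0,0],[0,0,0,0,0,0],[0,0,0,0,0,0],[0,0,0,0,0,0]]}}

```text
clock: 14.4
tool_pos: [0.6151, 0.126, 0.121]
orientation: [-180.0, -0.0, -45.0]
force: [-0.3, 1.1, 0.5]
opening: 0.0002
gripper_force: 0.0
```

>>> {"name": "play_rows", "arguments": {"plan": [[0,0,0.2,0,0,0],[0,0,0.2,0,0,0],[0,0,0.2,0,0,0],[0,0,0.2,0,0,0],[0,0,0.2,0,0,0],[0,0,0.2,0,0,0],[0,0,0.2,0,0,0],[0,0,0.2,0,0,0],[0,0,0.2,0,0,0],[0,0,0.1,0,0,0],[0,0,0.1,0,0,0],[0,0,0,0,0,0],[0,0,0,0,0,0],[0,0,0,0,0,0]]}}

```text
clock: 15.57
tool_pos: [0.6146, 0.1264, 0.1001]
orientation: [-180.0, -0.0, -45.0]
force: [-1.2, 0.3, 1.6]
opening: 0.0006
gripper_force: 0.9
```

>>> {"name": "play_rows", "arguments": {"plan": [[0,0,0.1,0,0,0],[0,0,0.1,0,0,0],[0,0,0.1,0,0,0],[0,0,0,0,0,0],[0,0,0,0,0,0],[0,0,0,0,0,0]]}}

```text
clock: 16.07
tool_pos: [0.6146, 0.1264, 0.0974]
orientation: [-180.0, -0.0, -45.0]
force: [-1.5, 0.7, 6.0]
opening: 0.0005
gripper_force: 2.9
```

>>> {"name": "play_rows", "arguments": {"plan": [[0,0,-0.2,0,0,0],[0,0,-0.2,0,0,0],[0,0,-0.4,0,0,0],[0,0,-1,0,0,0],[0,0,-2,0,0,0],[0,0,-2,0,0,0],[0,0,-2,0,0,0],[0,0,-2,0,0,0],[0,0,-2,0,0,0],[0,0,-2,0,0,0],[0,0,-2,0,0,0],[0,0,0,0,0,0],[0,0,0,0,0,0],[0,0,0,0,0,0]]}}

```text
clock: 17.23
tool_pos: [0.6141, 0.1262, 0.255]
orientation: [180.0, 0.0, -45.0]
force: [-0.1, -0.3, 0.2]
opening: 0.0007
gripper_force: 0.0
```

Run:
```python
from h import *
s=snapshot("scene"); cv2.imwrite("pics/s2.png",s["frame"][:,:,::-1])
s=snapshot("wrist"); cv2.imwrite("pics/w3.png",s["frame"][:,:,::-1])
```

```text
(no output)
```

View pics/s2.png

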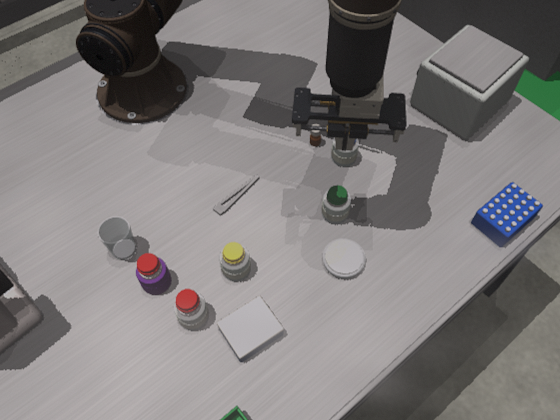

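View pics/w3.png

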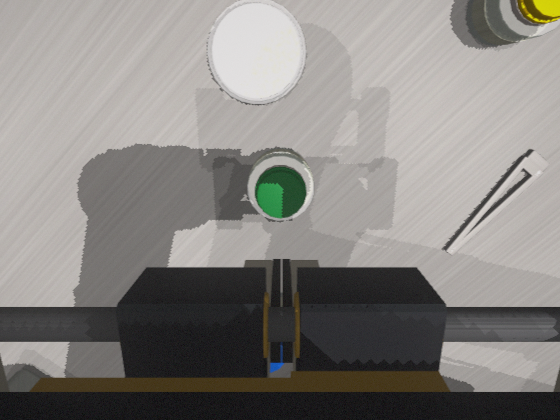

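The green cap is down on its neck at (281,191) in the wrist view. In the scene view yellow (233,252) is closed, red (187,299) is still up, and the bystanders are in place. The arm is clear, so I hand in.

```bash
python3 -c "
from plant import *
print(close_job())"
```

```text
the job is handed in; nothing more can be done
None
```

I pressed the blue, yellow and green stoppers home in that order at about 6 N each, left the red one open, saw nothing else on the bench disturbed, and handed the job in at about 17 s of the 51 s allowed; no verdict came back.

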